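# Bolt the red-lidded scissor case shut

## Robot

A 6-joint arm with a two-finger parallel gripper is mounted at the origin on the work surface; the furniture and walls round the work are solid. World frame = base frame: x ahead of the robot, y to its left, z up, the work surface at z = 0. Lengths are in m, angles in rad, forces in N, time in s.
With the tool pointing down it reaches from about 0.35 to 0.775 m from the base axis. Payload 5.5 kg.
Tool frame: the origin (TCP) lies between the finger pads; the fingertips stand 19 mm ahead of it and the grasp point (between the pads) is the TCP; z points along the fingers, y is the direction in which the jaws open and shut (so a half turn about z gives the same grasp; the last joint's range is limited). The gripper opens to 85 mm and grips with 20 to 120 N. Pads are 22 mm wide; open, the fingers measure 114 mm over their backs; the gripper's body (76 mm by 85 mm) begins 54 mm behind the grasp point. The pads swing forward as they close: fully open they stand 13 mm farther back than shut.
Start: joints at [-1.381, 0.313, 0.046, 1.304, 0, 1.431], TCP at [0.186, -0.544, 0.25] pointing down, gripper open.
Joint ranges: [-2.76, 2.76], [-0.86, 1.69], [-1.03, 1.26], [-2.2, 2.34], [-1.47, 1.5], [-3.14, 3.14]. Speed limits (rad/s): [2.57, 2.57, 3.14, 3.14, 3.14, 3.14].

## Interface

Orientations are given as a unit quaternion [w, x, y, z].
In Python, from workcell import get_state, cams, workorder gives the robot as it stands.
- The arm moves only by the tool play_rows, never from a script. Its argument "series" is text: rows parted by semicolons, each of 7 numbers parted by spaces: the opening in per cent of the stroke, from 0 (shut) to 100 (fully open), then the shift along the tool's x, y, z in cm, then the turn, a rotation vector about the tool's x, y, z in degrees. A call has 1 to 12 rows; each row shifts and turns the commanded pose from where the row before left it, along the tool's axes as they then stand; what a row does not reach is not made up. A row lasts 1/8 s, in which the tool goes at most 62.5 mm and 10.7 degrees, less where a joint would pass 70% of its speed; a pose out of reach is approached as far as the arm can. A call with a gripper value outside its range is refused whole. The fingers move at their own pace and stop on an object; "newtons" is the grip in N (left out, the last holds). Time passes only in rows, so rows that do not move let the fingers close. It gives the time, the measured TCP pose, the force and the opening at its end, in the units of the state.
- get_state(): the state, without advancing time (a new reading comes with each control period).
- cams.read_camera(name): name is "scene" or "top"; returns the picture (384x512x3 uint8, red, green, blue); there is no depth.
- cams.get_calibration(name): a dict with "fx", "fy", "cx", "cy" (pixels), "rvec" (rotation vector, rad) and "tvec" (3), from world to camera coordinates, as OpenCV has them. Camera axes: x right, y down, z forward; pixel columns grow to the right and rows downward; lengths in m; the calibration is good to about 2 mm. A picture is of the moment at which its call begins. get_calibration takes no time and is no camera call.
- workorder.hand_in(): hands the job in, once; it reports no verdict.
The state is a dict: "clock": time; "joint_pos": joint angles; "qvel": joint speeds; "tau": joint torques, N m; "tcp_pos": TCP position; "orientation": TCP orientation; "wrist_force": force on the tool from outside, world axes, zero at the start; "ft_torque": the same for the moment, N m; "finger_gap": finger opening in m.
Only numpy, scipy, OpenCV 4.12 (cv2) and the standard library are available. Lean on these libraries where they do the work, as an engineer would, in place of code of your own. Each camera call takes 0.05 s, during which the arm holds its last target.

## Task

Two scissor cases with barrel bolts stand on the work table. Bolt the one with the red lid: slide its bolt fully across into the keeper on the lid, then turn its handle all the way down into the notch of the bolt's channel and let go. Leave the bolt of the blue-lidded case as it is.

Things in the scene. Friction and masses are not known exactly. Their poses are not given: they have to be found in the camera images.
- red_case: Fixed plywood box, 110 (x) x 190 (y) x 60 (z) mm, red lid leaf on top at y > 30 mm; origin: centre of its underside. On top a barrel bolt along y (axis x = 12, z = 78 mm) shoots to +y into the lid's keeper. Its 10 mm handle rod with black 18 mm ball knob stands up; knob centre at x = 12 + 53 sin(turn), y = -62 + slide, z = 78 + 53 cos(turn) mm in the case frame. Straps over the bolt reach z = 90 mm.
- red_slide (a joint): Red case's bolt, m: 0 drawn back, 0.050 (stop) fully across; grows along the case's +y. A guard wall (x = 21 to 25 mm, up to z = 90, y = -88 to -30 mm) keeps the handle up (turn below about 0.3) until slide exceeds about 0.037; then comes the notch (y = -30 to 2 mm), then a lug like the guard to y = 25 mm. Drags with 1 to 2 N, stays where left.
- red_turn (a joint): Red bolt's handle about the bolt axis, rad: 0 upright, positive leaning to the case's +x, 1.3 (stop) all the way down in the notch, lying towards +x; lower stop -0.3. Drags with under 1 N at the knob and stays where left. Fully down, the knob's centre is 92 mm above the case's underside, with free space round it.
- blue_knob (a point): Centre of the black ball knob (18 mm diameter) of the bolt on the other case: same make, but with a blue lid leaf; not to be disturbed.

How it is judged:
By the outcome, as a careful person would: the job done as asked, in the order asked, and still so for the second after the job is handed in, with the robot touching nothing.
It also fails if it takes over 35 s, if anything falls off the work surface, if the arm or the gripper's body presses on something with over 40 N, if the wrist force passes 120 N, or if a joint passes its speed limit or range.

## Working session

There is one attempt and no reset: what is moved stays moved. The work goes in short steps, Python scripts to look and compute and a tool call to move; the robot and the scene stay as the last step left them, time stands still between calls to the robot, and variables do not carry over. Pictures are saved under pics/ and viewed, and the job is handed in when it is done.

Besides the shell and the picture viewer there is one more tool, called after "Emit:" by a JSON object that holds its "op" and its "data", one argument or row to a line. play_rows: Moves the arm, as the interface text tells. Its arguments: {"type":"object","properties":{"series":{"type":"string"},"newtons":{"type":"number"}},"required":["series"]}

```bash
mkdir -p pics; python3 - <<'E'
from workcell import get_state, cams, workorder
import cv2
for n in("scene","top"):
    im=cams.read_camera(n); cv2.imwrite(f"pics/{n}0.png",im[:,:,::-1]); print(cams.get_calibration(n))
print(get_state())
E
```

```text
{'fx': 366.36744111604713, 'fy': 366.36744111604713, 'cx': 253.81308368264388, 'cy': 190.4253532873229, 'rvec': array([ 0.63228926, -2.70837634,  1.06379034]), 'tvec': array([0.4104809 , 0.30708446, 0.68561146])}
{'fx': 399.82807347547913, 'fy': 399.82807347547913, 'cx': 249.6404673872662, 'cy': 192.991198302926, 'rvec': array([ 2.11855874, -2.15850512,  0.16541298]), 'tvec': array([-0.09387072,  0.52212383,  0.86764504])}
{'clock': 0.1, 'joint_pos': array([-1.38062759e+00,  3.13961646e-01,  4.51071858e-02,  1.30358366e+00,
       -3.20316101e-06,  1.43120661e+00]), 'qvel': array([ 0.00099929, -0.00149619,  0.00236178,  0.00152161, -0.00050085,
        0.00052253]), 'tau': array([ 2.80137916e-03, -4.81726849e+01,  2.99243313e+01,  1.27267151e-02,
       -1.26756654e-04, -4.66523886e-06]), 'tcp_pos': array([ 0.18611069, -0.54361418,  0.24948329]), 'orientation': array([-8.20595799e-04,  9.86437853e-01,  1.64133142e-01, -2.23589856e-05]), 'wrist_force': array([-0.4973675 , -0.06737681, -0.15325634]), 'ft_torque': array([ 0.02581815, -0.03292275, -0.00704142]), 'finger_gap': 0.08511395949378595}
```

View pics/scene0.png

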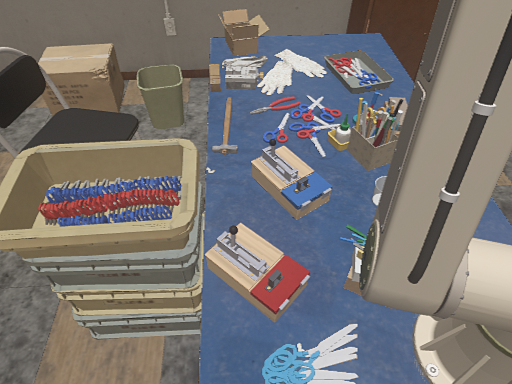

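View pics/top0.png

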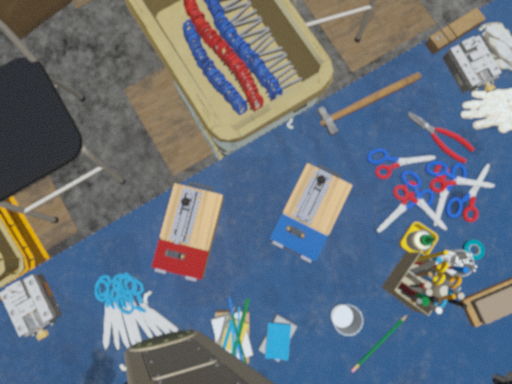

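The scene view shows the red case around (258,270) with its knob near (234,230), and the blue case around (290,180). In the top view the red case is around (188,230) and the blue one around (312,212). I'll zoom in for corners.

```bash
python3 - <<'E'
import cv2
t=cv2.imread("pics/top0.png")[170:290,140:240]; cv2.imwrite("pics/tc.png",cv2.resize(t,None,fx=5,fy=5,interpolation=cv2.INTER_CUBIC))
t=cv2.imread("pics/scene0.png")[215:325,200:320]; cv2.imwrite("pics/sc.png",cv2.resize(t,None,fx=5,fy=5,interpolation=cv2.INTER_CUBIC))
E
```

```text
(no output)
```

View pics/tc.png

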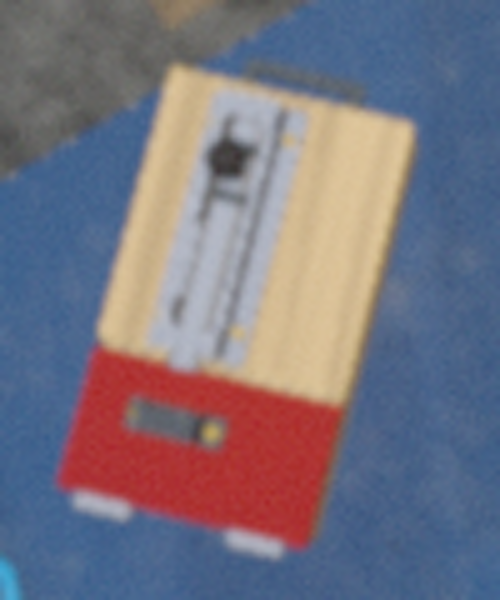

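View pics/sc.png

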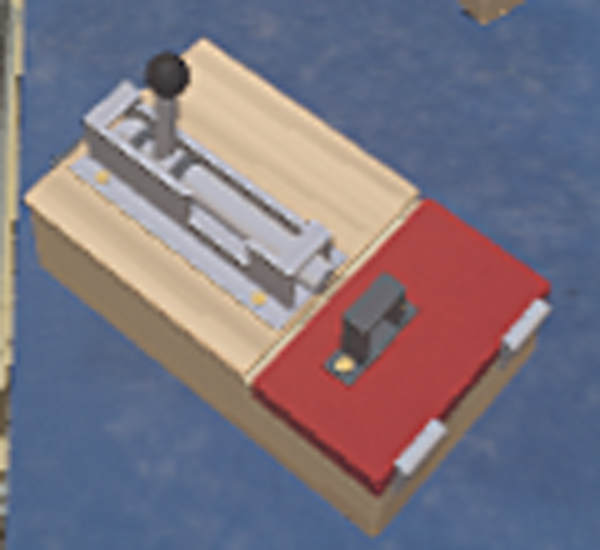

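```bash
cat > h.py <<'E'
import numpy as np, cv2
from scipy.optimize import least_squares
from workcell import get_state, cams, workorder
C={n:cams.get_calibration(n) for n in("scene","top")}
def proj(n,P):
    c=C[n];K=np.array([[c['fx'],0,c['cx']],[0,c['fy'],c['cy']],[0,0,1.]])
    return cv2.projectPoints(np.array(P,float).reshape(-1,1,3),c['rvec'],c['tvec'],K,None)[0].reshape(-1,2)
def world(p,L):
    L=np.atleast_2d(L)/1000.; c,s=np.cos(p[2]),np.sin(p[2])
    return np.c_[p[0]+c*L[:,0]-s*L[:,1],p[1]+s*L[:,0]+c*L[:,1],p[3]+L[:,2]]
E
python3 - <<'E'
from h import *
T=[((-55,-95,60),(413,124)),((55,-95,60),(170,66)),((55,95,60),(60,488)),((-55,95,60),(305,548)),((55,30,60),(98,345)),((-55,30,60),(343,405)),((12,-62,131),(230,157))]
S=[((-55,-95,60),(203,40)),((55,-95,60),(27,200)),((55,30,60),(252,383)),((-55,30,60),(418,193)),((12,-62,131),(167,74)),((55,-95,0),(42,262)),((55,95,0),(372,533)),((-55,95,60),(549,288)),((55,95,60),(378,490))]
off={'top':(140,170),'scene':(200,215)}
D={n:(np.array([a for a,_ in L]),(np.array([b for _,b in L])+.5)/5-.5+off[n]) for n,L in(('top',T),('scene',S))}
def f(p,z=True): return np.concatenate([(proj(n,world(p,D[n][0]))-D[n][1]).ravel() for n in D])
best=min((least_squares(f,[x,-.3,a,0],loss='soft_l1') for x in(.4,.6) for a in(0,1.5,3,-1.5)),key=lambda r:r.cost)
p=best.x;print(p,best.cost);print(f(p).reshape(-1,2).round(1))
for s,t in((0,0),(.05,0),(.05,1.3)): print(world(p,[[12+53*np.sin(t),-62+1000*s,78+53*np.cos(t)]]))
# also fixed z
r=least_squares(lambda q:f([*q,0]),p[:3],loss='soft_l1');print(r.x,r.cost)
E
```

```text
[ 0.43549718  0.03432397  1.31114485 -0.00225964] 14.777180208920829
[[ 0.4  1.1]
 [ 1.4  1.1]
 [-0.   0.5]
 [ 0.   0.9]
 [ 0.6 -0.2]
 [ 0.1 -0.1]
 [-1.2 -3. ]
 [-0.   0.1]
 [-0.4 -0.6]
 [-0.7 -1.1]
 [ 1.   0.6]
 [-4.4  0.1]
 [-0.8  2. ]
 [ 0.   3.3]
 [ 0.2 -0.3]
 [ 0.2 -1.4]]
[[0.49849983 0.03000361 0.12874036]]
[[0.45017586 0.0428408  0.12874036]]
[[0.46328739 0.09219754 0.0899178 ]]
[0.43522845 0.03468884 1.31174223] 15.548297886124061
```

```bash
python3 - <<'E'
from h import *
T=[((-55,-95,60),(413,124)),((55,-95,60),(170,66)),((55,95,60),(60,488)),((-55,95,60),(305,548)),((55,30,60),(98,345)),((-55,30,60),(343,405))]
S=[((-55,-95,60),(203,40)),((55,-95,60),(27,200)),((55,30,60),(252,383)),((-55,30,60),(418,193)),((55,-95,0),(42,262)),((55,95,0),(372,533)),((-55,95,60),(549,288))]
off={'top':(140,170),'scene':(200,215)}
D={n:(np.array([a for a,_ in L]),(np.array([b for _,b in L])+.5)/5-.5+off[n]) for n,L in(('top',T),('scene',S))}
kt=(np.array((230,157))+.5)/5-.5+off['top'];ks=(np.array((167,74))+.5)/5-.5+off['scene']
def f(p): return np.concatenate([(proj(n,world(p,D[n][0]))-D[n][1]).ravel() for n in D])
for z in (0,None):
    r=least_squares(lambda q:f([*q[:3],0 if z==0 else q[3]]),[.435,.034,1.31,0],loss='soft_l1');p=r.x
    if z==0:p[3]=0
    print(p,r.cost);print(f(p).reshape(-1,2).round(1).tolist())
    w=least_squares(lambda P:np.r_[proj('top',P)[0]-kt,proj('scene',P)[0]-ks],[.5,.03,.13])
    c,s=np.cos(p[2]),np.sin(p[2]);d=w.x-[p[0],p[1],p[3]]
    print("knob",w.x,w.fun.round(1),"local mm",1e3*np.array([c*d[0]+s*d[1],-s*d[0]+c*d[1],d[2]]))
    for tz in(0,): 
        g=lambda q:np.r_[(proj('top',world(p,[[12+53*np.sin(q[1]),-62+q[0],78+53*np.cos(q[1])]]))-kt)[0],(proj('scene',world(p,[[12+53*np.sin(q[1]),-62+q[0],78+53*np.cos(q[1])]]))-ks)[0]]
        q=least_squares(g,[1,.1]);print(q.x,q.fun)
E
```

```text
[0.4358069  0.03472478 1.31647101 0.        ] 7.435216774225061
[[-0.1, 0.6], [0.8, 0.8], [-0.3, 0.5], [-0.0, 0.7], [0.2, -0.3], [-0.1, -0.4], [-0.5, -0.4], [-0.8, -0.9], [-0.8, -1.5], [0.7, -0.0], [-1.2, 1.8], [0.1, 2.9], [0.2, -1.0]]
knob [0.49120456 0.02698938 0.13013479] [ 0.1  0.4 -0.4 -0.1] local mm [  6.45105947 -55.56186544 130.13478631]
[ 6.58659239 -0.10378989] [ 0.04951557  0.45350613 -0.39978533 -0.22124328]
[ 4.35912668e-01  3.46211841e-02  1.31624060e+00 -1.16171478e-03] 7.273269840764827
[[0.0, 0.6], [0.9, 0.9], [-0.1, 0.5], [0.1, 0.6], [0.4, -0.3], [-0.0, -0.4], [-0.5, -0.1], [-0.8, -0.6], [-0.8, -1.3], [0.7, 0.3], [-1.1, 2.0], [0.1, 3.0], [0.1, -0.8]]
knob [0.49120456 0.02698938 0.13013479] [ 0.1  0.4 -0.4 -0.1] local mm [  6.53748086 -55.43193422 131.29650108]
[ 6.4183038  -0.10435775] [ 0.23464133  0.40311106 -0.44642073  0.01954121]
```

The knob sits at about (0.491, 0.027, 0.130) m, with slide ≈ 6.5 mm and turn ≈ -0.1. I'll grip it with the jaws along the bolt axis, so the pinch also works as a pivot for the turn. First I turn the tool.

Emit:
{"op": "play_rows", "data": {
  "series": "100 0 0 0 0 0 -9.4; 100 0 0 0 0 0 -9.4; 100 0 0 0 0 0 -9.4; 100 0 0 0 0 0 -9.4; 100 0 0 0 0 0 -9.4; 100 0 0 0 0 0 -9.4; 100 0 0 0 0 0 0",
  "newtons": 20
}}

```text
clock: 0.98
tcp_pos: [0.1861, -0.5438, 0.2498]
orientation: [-0.0, 0.792, 0.61, 0.0]
wrist_force: [-0.4, 0.7, -0.3]
finger_gap: 0.0854
```

Emit:
{"op": "play_rows", "data": {
  "series": "100 3.9 0.95 0 0 0 0; 100 3.9 0.95 0 0 0 0; 100 3.9 0.95 0 0 0 0; 100 3.9 0.95 0 0 0 0; 100 3.9 0.95 0 0 0 0; 100 3.9 0.95 0 0 0 0; 100 3.9 0.95 0 0 0 0; 100 3.9 0.95 0 0 0 0; 100 3.9 0.95 0 0 0 0; 100 3.9 0.95 0 0 0 0; 100 3.9 0.95 0 0 0 0; 100 0 0 0 0 0 0"
}}

```text
clock: 2.48
tcp_pos: [0.3967, -0.1536, 0.2502]
orientation: [-0.0, 0.791, 0.611, 0.0]
wrist_force: [0.3, 0.0, 0.2]
finger_gap: 0.0859
```

Emit:
{"op": "play_rows", "data": {
  "series": "100 3.97 0.91 0 0 0 0; 100 3.97 0.91 0 0 0 0; 100 3.97 0.91 0 0 0 0; 100 3.97 0.91 0 0 0 0; 100 3.97 0.91 0 0 0 0; 100 0 0 2.5 0 0 0; 100 0 0 2.5 0 0 0; 100 0 0 0 0 0 0"
}}

```text
clock: 3.48
tcp_pos: [0.4891, 0.0243, 0.1984]
orientation: [-0.001, 0.793, 0.61, -0.002]
wrist_force: [0.0, 0.5, 0.1]
finger_gap: 0.0853
```

```bash
cat > look.py <<'E'
import sys
from h import *
k=sys.argv[1]
a=cams.read_camera("scene")[:,:,::-1];b=cams.read_camera("top")[:,:,::-1]
a=cv2.resize(a[170:330,190:330],None,fx=3,fy=3,interpolation=cv2.INTER_CUBIC);b=cv2.resize(b[150:310,130:240],None,fx=3,fy=3,interpolation=cv2.INTER_CUBIC)
cv2.imwrite(f"pics/l{k}.png",np.hstack([a,b]));s=get_state();print(s['clock'],s['tcp_pos'],s['wrist_force'])
E
python3 look.py 1
```

```text
3.575 [0.4906586  0.02417353 0.20070256] [ 0.55163766 -0.00219361  0.1728606 ]
```

View pics/l1.png

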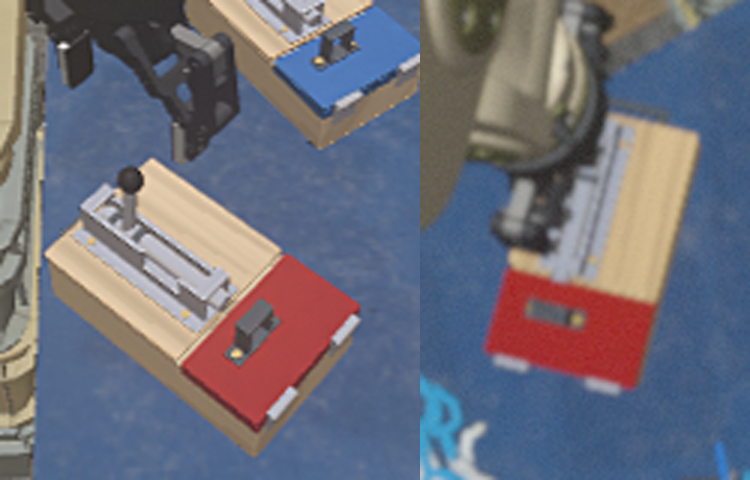

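The open fingers straddle the knob, which shows at (130,180) in the crop, and they point along the bolt axis. Now I go down and close.

Emit:
{"op": "play_rows", "data": {
  "series": "100 0.28 0 2 0 0 0; 100 0 0 2 0 0 0; 100 0 0 2 0 0 0; 100 0 0 1.1 0 0 0; 60 0 0 0 0 0 0; 60 0 0 0 0 0 0; 50 0 0 0 0 0 0"
}}

```text
clock: 4.45
tcp_pos: [0.4919, 0.0274, 0.1301]
orientation: [0.001, 0.792, 0.611, 0.001]
wrist_force: [0.2, 0.4, -0.7]
finger_gap: 0.0423
```

```bash
python3 look.py 2
```

```text
4.55 [0.49169074 0.02749261 0.12985752] [0.63473287 0.16786483 0.26845212]
```

View pics/l2.png

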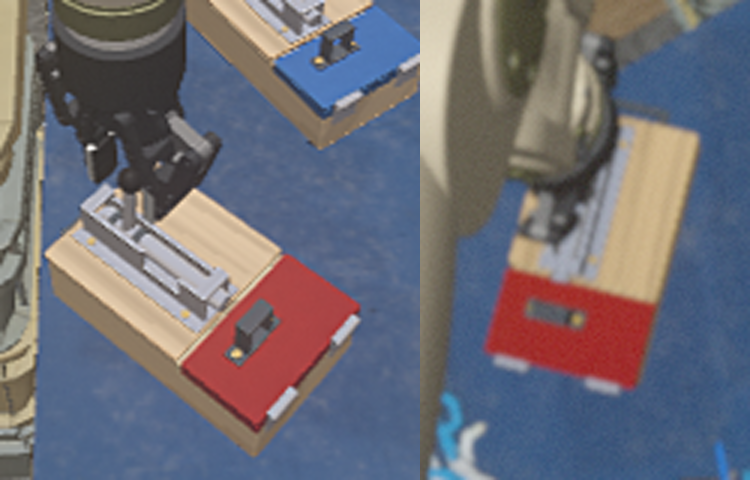

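The fingers have one pad on each side of the knob, and the rod shows at (130,210). Closing.

Emit:
{"op": "play_rows", "data": {
  "series": "20 0 0 0 0 0 0; 10 0 0 0 0 0 0; 10 0 0 0 0 0 0; 10 0 0 0 0 0 0; 10 0 0 0 0 0 0",
  "newtons": 20
}}

```text
clock: 5.18
tcp_pos: [0.4914, 0.0275, 0.1295]
orientation: [0.0, 0.792, 0.611, 0.0]
wrist_force: [-2.0, 0.1, 3.8]
finger_gap: 0.0162
```

Emit:
{"op": "play_rows", "data": {
  "series": "10 0 -0.5 0 0 0 0; 10 0 -0.5 0 0 0 0; 10 0 -0.5 0 0 0 0; 10 0 -0.5 0 0 0 0; 10 0 -0.5 0 0 0 0; 10 0 -0.5 0 0 0 0; 10 0 -0.5 0 0 0 0; 10 0 -0.4 0 0 0 0; 10 0 0 0 0 0 0"
}}

```text
clock: 6.3
tcp_pos: [0.4529, 0.0376, 0.1294]
orientation: [-0.0, 0.792, 0.611, -0.0]
wrist_force: [-0.8, 0.5, 7.4]
finger_gap: 0.0163
```

```bash
python3 look.py 3
```

```text
6.4 [0.45292436 0.03761539 0.12939246] [ 0.28745585 -0.64668744  6.7343554 ]
```

View pics/l3.png

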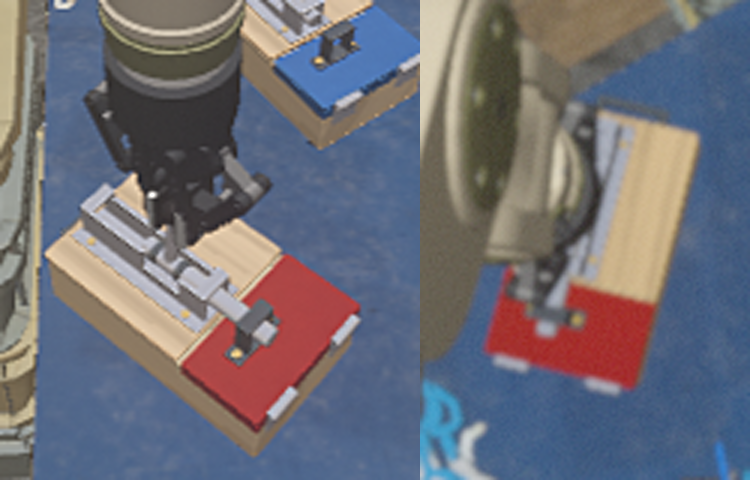

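The bolt nose is through the keeper at (262,325), and the rod moved along with the grip. Next I push gently on to the stop.

Emit:
{"op": "play_rows", "data": {
  "series": "10 0 -0.2 0 0 0 0; 10 0 -0.2 0 0 0 0; 10 0 -0.1 0 0 0 0; 10 0 0 0 0 0 0"
}}

```text
clock: 6.9
tcp_pos: [0.449, 0.0386, 0.1294]
orientation: [0.0, 0.792, 0.611, 0.0]
wrist_force: [1.8, -0.6, 5.1]
finger_gap: 0.016
```

Emit:
{"op": "play_rows", "data": {
  "series": "10 0 -0.1 0 0 0 0; 10 0 -0.1 0 0 0 0; 10 0 0 0 0 0 0"
}}

```text
clock: 7.28
tcp_pos: [0.4485, 0.0388, 0.1295]
orientation: [0.001, 0.792, 0.611, 0.001]
wrist_force: [7.5, -2.0, 1.4]
finger_gap: 0.0165
```

Emit:
{"op": "play_rows", "data": {
  "series": "10 0 -0.1 0 0 0 0; 10 0 0 0 0 0 0"
}}

```text
clock: 7.52
tcp_pos: [0.4483, 0.0388, 0.1296]
orientation: [0.002, 0.792, 0.611, 0.001]
wrist_force: [8.7, -2.3, -0.1]
finger_gap: 0.0169
```

At 8.7 N the force shows the bolt is at its stop, after 44.8 mm of travel against 43.5 predicted. Now the handle arc, first part to about 0.9 rad.

Emit:
{"op": "play_rows", "data": {
  "series": "10 0.53 0 -0.03 0 0 0; 10 0.53 0 0.03 0 0 0; 10 0.52 0 0.08 0 0 0; 10 0.52 0 0.13 0 0 0; 10 0.5 0 0.18 0 0 0; 10 0.48 0 0.23 0 0 0; 10 0 0 0 0 0 0"
}}

```text
clock: 8.4
tcp_pos: [0.4562, 0.0689, 0.1235]
orientation: [0.002, 0.792, 0.611, 0.001]
wrist_force: [9.2, -2.2, 0.9]
finger_gap: 0.0162
```

```bash
python3 look.py 4
```

```text
8.5 [0.45620096 0.06873687 0.12355005] [ 8.65917215 -2.24052216  0.434254  ]
```

View pics/l4.png

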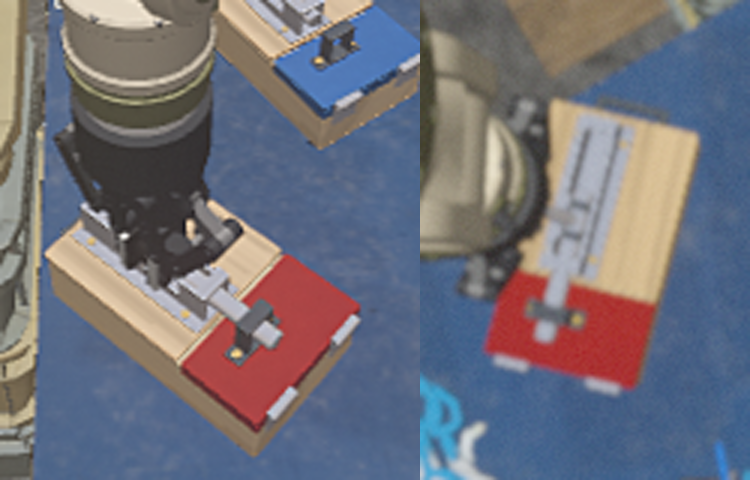

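The handle leans towards the notch and forces stay low. Continuing down.

Emit:
{"op": "play_rows", "data": {
  "series": "10 0.45 0 0.28 0 0 0; 10 0.42 0 0.32 0 0 0; 10 0.39 0 0.36 0 0 0; 10 0.35 0 0.40 0 0 0; 10 0.31 0 0.43 0 0 0; 10 0.26 0 0.46 0 0 0; 10 0.22 0 0.48 0 0 0; 10 0.17 0 0.50 0 0 0; 10 0 0 0 0 0 0"
}}

```text
clock: 9.62
tcp_pos: [0.4629, 0.094, 0.0912]
orientation: [0.002, 0.792, 0.611, 0.002]
wrist_force: [9.3, -0.0, 0.3]
finger_gap: 0.0162
```

```bash
python3 look.py 5
```

```text
9.725 [0.4628762  0.09401326 0.09131987] [ 8.53160099 -0.80177985  1.22861404]
```

View pics/l5.png

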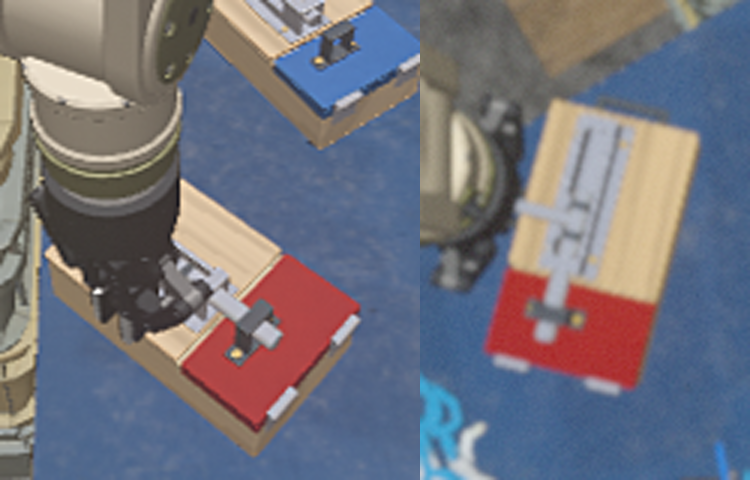

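Emit:
{"op": "play_rows", "data": {
  "series": "10 0.03 0 0.12 0 0 0; 10 0.03 0 0.12 0 0 0; 10 0 0 0 0 0 0"
}}

```text
clock: 10.1
tcp_pos: [0.4631, 0.0946, 0.0891]
orientation: [0.002, 0.792, 0.611, 0.002]
wrist_force: [8.2, -0.6, 2.5]
finger_gap: 0.0162
```

Emit:
{"op": "play_rows", "data": {
  "series": "10 0.03 0 0.12 0 0 0; 10 0.03 0 0.12 0 0 0; 10 0 0 0 0 0 0"
}}

```text
clock: 10.48
tcp_pos: [0.4633, 0.0951, 0.0868]
orientation: [0.002, 0.792, 0.611, 0.002]
wrist_force: [8.7, 0.1, 2.7]
finger_gap: 0.016
```

Emit:
{"op": "play_rows", "data": {
  "series": "10 0.03 0 0.1 0 0 0; 10 0.03 0 0.1 0 0 0; 10 0 0 0 0 0 0",
  "newtons": 30
}}

```text
clock: 10.85
tcp_pos: [0.4635, 0.0952, 0.0859]
orientation: [0.002, 0.792, 0.611, 0.002]
wrist_force: [5.1, -2.9, 13.5]
finger_gap: 0.0159
```

The vertical force rose to 13.5 N, so the handle is on its lower stop. Letting go and rising.

Emit:
{"op": "play_rows", "data": {
  "series": "60 0 0 0 0 0 0; 60 0 0 0 0 0 0; 60 0 0 0 0 0 0; 60 0 0 0 0 0 0; 60 0 0 -2 0 0 0; 60 0 0 -3 0 0 0; 60 0 0 -4 0 0 0; 60 0 0 -4 0 0 0; 60 0 0 0 0 0 0"
}}

```text
clock: 11.98
tcp_pos: [0.4625, 0.096, 0.2169]
orientation: [0.002, 0.792, 0.611, 0.002]
wrist_force: [0.0, 0.2, 0.4]
finger_gap: 0.0512
```

```bash
python3 look.py 6
```

```text
12.075 [0.46051873 0.09589745 0.213731  ] [-0.38840118 -0.48273392 -0.17762398]
```

View pics/l6.png

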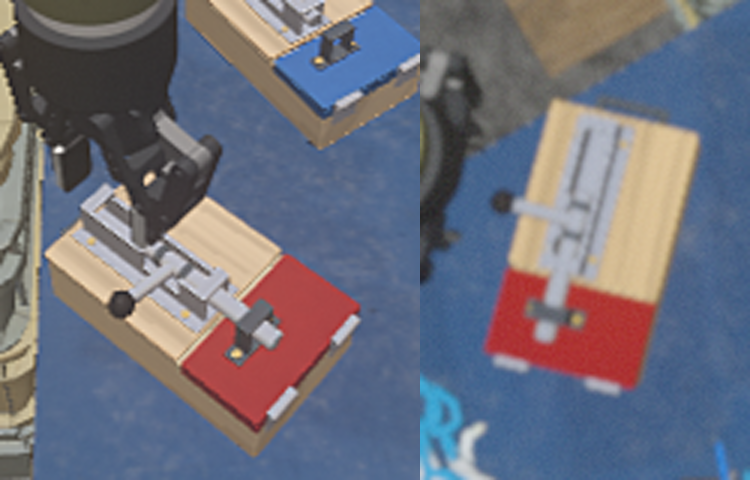

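The bolt is through the keeper and the handle lies down on the notch side, with the knob at (121,303) in the scene crop and (83,202) in the top crop. I'll measure slide and turn.

```bash
python3 - <<'E'
from h import *
p=[.4358,.03472,1.3165,0]
kt=(np.array((83,202))+.5)/3-.5+(130,150);ks=(np.array((121,303))+.5)/3-.5+(190,170)
K=lambda s,t:world(p,[[12+53*np.sin(t),-62+s,78+53*np.cos(t)]])
q=least_squares(lambda q:np.r_[(proj('top',K(*q))-kt)[0],(proj('scene',K(*q))-ks)[0]],[50,1.2]);print(q.x,q.fun)
print(proj('scene',K(50,1.3)),ks,proj('top',K(50,1.3)),kt, proj('scene',K(50,1.2)))
w=least_squares(lambda P:np.r_[proj('top',P)[0]-kt,proj('scene',P)[0]-ks],[.46,.09,.09]);print(w.x,w.fun)
E
```

```text
[49.65539197  1.26958252] [ 0.34228496  0.279365   -0.20094426 -0.02577931]
[[229.80379142 271.32442244]] [230.         270.66666667] [[157.59411923 217.45692212]] [157.33333333 217.        ] [[230.2862881  269.36869581]]
[0.46341085 0.09256848 0.09446308] [ 0.09393829  0.29043284 -0.26755156 -0.06243893]
```

The measurement gives slide ≈ 49.7 mm and turn ≈ 1.27, both on target within error. To be sure about the turn, I'll press the knob lightly from above with shut fingers.

Emit:
{"op": "play_rows", "data": {
  "series": "0 0 0 0 0 0 0; 0 0 0 0 0 0 0; 0 0 0 0 0 0 0; 0 0 0 0 0 0 0; 0 0 0 3 0 0 0; 0 0 0 3 0 0 0; 0 0 0 1.5 0 0 0; 0 0 0 0.8 0 0 0; 0 0 0 0 0 0 0",
  "newtons": 20
}}

```text
clock: 13.2
tcp_pos: [0.4607, 0.0958, 0.131]
orientation: [-0.0, 0.792, 0.611, -0.0]
wrist_force: [-0.2, -0.1, 0.5]
finger_gap: 0.0004
```

Emit:
{"op": "play_rows", "data": {
  "series": "0 0 0 0.5 0 0 0; 0 0 0 0.3 0 0 0; 0 0 0 0.2 0 0 0; 0 0 0 0 0 0 0"
}}

```text
clock: 13.7
tcp_pos: [0.4606, 0.0958, 0.1209]
orientation: [0.0, 0.792, 0.611, -0.0]
wrist_force: [0.5, -0.0, -0.3]
finger_gap: -0.0003
```

Emit:
{"op": "play_rows", "data": {
  "series": "0 0 0 0.1 0 0 0; 0 0 0 0.1 0 0 0; 0 0 0 0 0 0 0"
}}

```text
clock: 14.08
tcp_pos: [0.461, 0.096, 0.1195]
orientation: [0.0, 0.792, 0.611, 0.0]
wrist_force: [-1.9, 1.6, 4.2]
finger_gap: -0.0001
```

Emit:
{"op": "play_rows", "data": {
  "series": "0 0 0 0.1 0 0 0; 0 0 0 0 0 0 0"
}}

```text
clock: 14.32
tcp_pos: [0.4616, 0.0961, 0.119]
orientation: [0.001, 0.792, 0.611, 0.001]
wrist_force: [-0.2, 1.3, 8.0]
finger_gap: 0.0
```

The press is stiff: 8 N with no give, and contact at the height expected for the stop. Retreating.

Emit:
{"op": "play_rows", "data": {
  "series": "0 0 0 -1 0 0 0; 0 0 0 -3 0 0 0; 0 0 0 -4 0 0 0; 0 0 0 -4 0 0 0; 0 0 0 0 0 0 0; 0 0 0 0 0 0 0"
}}

```text
clock: 15.08
tcp_pos: [0.4603, 0.0957, 0.2375]
orientation: [-0.0, 0.792, 0.611, -0.0]
wrist_force: [-0.4, -0.1, 0.5]
finger_gap: -0.0001
```

```bash
python3 look.py 7
```

```text
15.175 [0.45971759 0.09574781 0.23662045] [-1.15060531 -0.17803297  0.09582976]
```

View pics/l7.png

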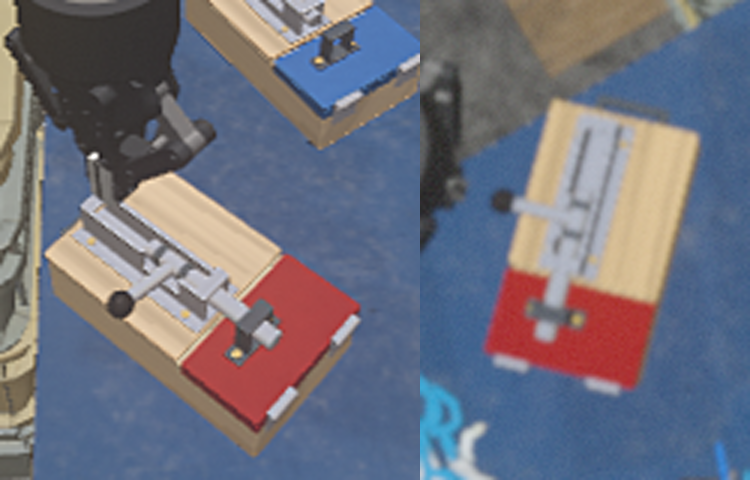

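The knob is unchanged at (120,303) and (83,201), the bolt is through the keeper, and the gripper is well clear. Handing in.

```bash
python3 -c "
from workcell import workorder
print(workorder.hand_in())"
```

```text
the job is handed in; nothing more can be done
None
```

The red-lidded case is bolted: I slid its bolt across into the keeper until it met the stop, then turned the handle down into the notch and let go. The job was handed in at about 15 s with the gripper clear of everything.

- **Slide:** the last camera measurement put it at 49.7 mm of 50. The force rose to about 9 N at the stop.
- **Turn:** the camera gave 1.27 rad against the 1.3 stop, a difference within the picture error. Pressing the knob from above met a firm stop at 8 N, with the knob centre at about 92 mm as specified. The knob then showed at the same place in the last pictures, to within a pixel.
- **Gripping:** the finger opening read about 16 mm on the 18 mm knob, which I did not explain. The grip held throughout.
- **Blue case:** the arm never went near its bolt. I did not measure its knob before and after.

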